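# Lock a printing block into its holder

## Task

Stand the rectangular teak printing block, handle up, fully down in the pocket of the blue block holder. Then take the orange wing knob and, pressing down lightly all the while, turn it clockwise, a quarter turn at most, until you feel it drop into its locked detent with its tongue over the block, and let go. Press gently, stop turning when it drops, do not force the knob past its detent, and leave the other blocks, jars and tools where they are.

Things in the scene. Friction and masses are not known exactly. Their poses are not given: they have to be found in the camera images.
- block: The rectangular teak printing block, loose on the table: base 60 (its x) by 70 (its y) by 28 mm high; the lowest 6 mm is the darker carved face, set in 2 mm all round. On top stands a grip bar 22 mm thick along x, 46 mm long along y, from 28 to 72 mm above the underside. Origin: centre of the underside, z up. 0.2 to 0.35 kg. It fits the pocket either way round.
- holder: The block holder, screwed to the table: an 8 mm aluminium plate 130 (x) by 190 (y) mm. Origin: centre of its underside, z up. At y = +27 mm it carries the blue pocket frame, at y = -55 mm (x = 0) the dark housing (54 mm across, top at 32 mm) of the quarter-turn fastener.
- pocket (a point): Centre of the pocket's floor, 8 mm above the table, axes as the holder's. The pocket is 64 (x) by 74 (y) mm, 16 mm deep, with a 4 mm chamfered mouth: 2 mm of play on each side of the block, whose base sticks out 12 mm above the frame when fully home.
- knob_grip (a point): Centre of the knob's orange wing, on the turning axis. Wing: 44 mm long (its x), 12 thick (its y), 30 high (15 above and below this point). It stands on a black disc 54 mm across, 8 thick. Under it an orange tongue, 16 wide, 6 thick, reaches along -x to 59 mm from the axis. Unlocked, this point is 67 mm above the table; locked, 62 mm.
- stud (a joint): Height of the knob along its axis, m: about 0 unlocked (up), -0.005 dropped into the detent. It slides with about 4 N of friction up or down, so it does not drop of itself (press with 6 N or more, 8 to 15 N is right) and stays down once dropped. Pressing also sinks the sprung seat under it.
- knob (a joint): Turn of the knob, rad, growing clockwise from above: 0 tongue along the holder's -x, 1.57 along +y over the block. Starts at 0.3 to 0.5. Turning takes 0.05 to 0.15 N m. The hidden detent is centred between 1.1 and 1.8, different each time, with 0.07 rad of play either side. Once dropped, its walls stop the knob either way; past 2.1 counts as turned past it.
- twist (a joint): Wind-up of the sprung cam seat when the dropped knob is turned on against the wall of its detent, rad, clockwise positive: 0 at rest, 0.2 N m per 0.1 rad; over 0.12 rad (0.24 N m) either way overstrains it.
- receptacle (a joint): How far the sprung cam seat under the knob is pressed down, m: 0 at rest, 4 N per mm (on top of the knob's 4 N of sliding friction); over 6 mm (about 28 N of push) overstrains it.
- round_block: Bystander: round dark wooden block 72 mm across, 62 mm high with its turned handle; origin at the centre of the underside.
- dot_block: Bystander: small round light wooden block 44 mm across, 62 mm high; origin at the centre of the underside.
- dye_jar: Bystander: red jar 60 mm across, 85 mm high; origin at the centre of the underside.
- ink_jar: Bystander: black jar 52 mm across, 75 mm high; origin at the centre of the underside.
- brush: Bystander: a brush lying on the table along its x; origin at the underside.
- pot: Bystander: open steel pot 72 mm across, 60 mm high; origin at the centre of the underside.
There are look-alikes about, which are no part of the job. What is shaped like the block but purple or yellow is not meant.

How it is judged (in metres and radians):
On the way, in this order (a step that is already met when the one before it is completed fails the run):
1. the block is fully home in the pocket with the knob still unlocked (z of block in the frame of pocket below 0.002 m and horizontal distance between block and pocket below 0.004 m and angle between block's own z axis and vertical below 0.05 rad and angle between the x axis of block and the x axis of pocket, either way round below 0.08 rad and value of joint knob below 0.8 rad), for 0.2 s.
2. the knob has dropped into its locked detent (value of joint knob between 1 and 2 rad and z of knob_grip in the frame of holder below 0.0642 m and value of joint receptacle below 0.002 m), for 0.2 s.
At the end, for the whole second after the job is handed in: Block on the pocket floor (within 2 mm), within 4 mm of its centre, upright (0.05 rad), square to it (0.08 rad, either way round), at rest; knob at 1.0 to 2.0 rad with its wing centre at most 64.2 mm above the holder's underside (dropped); seat pressed less than 2 mm (all of step 2 and z of block in the frame of pocket below 0.002 m and horizontal distance between block and pocket below 0.004 m and angle between block's own z axis and vertical below 0.05 rad and angle between the x axis of block and the x axis of pocket, either way round below 0.08 rad and linear speed of block below 0.02 m/s); the robot touches nothing.
It fails at once if the fastener's seat is pressed down more than 6 mm (pressed too hard) (value of joint receptacle above 0.006 m).
It fails at once if the knob is turned past its detent (beyond 2.1 rad) (value of joint knob above 2.1 rad).
It fails at once if the dropped knob is forced against its detent (seat wound up more than 0.12 rad, 0.24 N m) (value of joint twist above 0.12 rad or value of joint twist below -0.12 rad).
It fails at once if another block, jar or tool is moved more than 30 mm (distance of any of round_block, dot_block, dye_jar, ink_jar, brush, pot from where it was at the start of the episode above 0.03 m).
It also fails if it takes over 64 s, if anything falls off the work surface, if the arm or the gripper's body presses on something with over 40 N, if the wrist force passes 120 N, or if a joint passes its speed limit or range.

## Robot

A 7-joint arm with a two-finger parallel gripper is mounted at the origin on the work surface. World frame = base frame: x ahead of the robot, y to its left, z up, the work surface at z = 0. Lengths are in mm, angles in rad, forces in N, time in s.
With the tool pointing down it reaches from about 400 to 875 mm from the base axis. Payload 4.4 kg.
Tool frame: the origin (TCP) lies midway between the tips of the shut fingers; the grasp point (between the pads) lies 19 mm behind it (ctrl.grip_point_offset is the distance from the TCP to the grasp point, in mm); z points along the fingers, x is the direction in which the jaws open and shut, and the axes are right-handed (so a half turn about z gives the same grasp; the last joint's range is limited). The gripper opens to 85 mm and grips with 20 to 120 N. Pads are 22 mm wide; open, the fingers measure 114 mm over their backs; the gripper's body (76 mm by 85 mm) begins 54 mm behind the grasp point. The pads swing forward as they close: fully open they stand 13 mm farther back than shut.
Start: joints at [1.157, 0.628, 0.038, 1.517, -0.027, 0.996, -0.02], TCP at [221.568, -611.086, 231.313] pointing down, gripper open.
Joint ranges: [-3.06, 3.06], [-0.37, 2.12], [-1.25, 1.32], [0.18, 2.47], [-1.1, 4.24], [0.23, 1.98], [-2.94, 2.94]. Speed limits (rad/s): [2.57, 2.57, 3.14, 3.14, 3.14, 3.14, 3.14].

## Interface

Orientations are given as [roll, pitch, yaw] about the fixed x, y, z axes, in that order (R = Rz(yaw) Ry(pitch) Rx(roll)).
In Python, from cell import ctrl, viewer gives the robot as it stands.
- The arm moves only by the tool apply_moves, never from a script. Its argument "series" is a list that holds one entry, the list of rows, each a list of 6 numbers: the shift along the tool's x, y, z normalised to -1 to 1, where 1 is 50 mm, then the turn, a rotation vector about the tool's x, y, z normalised to -1 to 1, where 1 is 6 degrees. In form: [[[tx, ty, tz, rx, ry, rz], ...]]. A call has exactly 5 rows; each row shifts and turns the commanded pose from where the row before left it, along the tool's axes as they then stand; what a row does not reach is not made up. A row lasts 1/8 s, in which the tool goes at most 62.5 mm and 10.7 degrees, less where a joint would pass 70% of its speed; a pose out of reach is approached as far as the arm can. A call with a number of a shift or a turn outside -1 to 1 is refused whole. A call with a gripper value outside its range is refused whole. "claw" is the gripper command: -1 is shut, 1 is fully open, values between are in proportion, set as the call begins (left out, the last holds). The fingers move at their own pace and stop on an object; the grip force is fixed at half the most. Time passes only in rows, so rows that do not move let the fingers close, or fill a call up. It gives the time, the measured TCP pose, the force and the opening at its end, in the units of the state.
- ctrl.read_state(): the state, without advancing time (a new reading comes with each control period).
- viewer.get_image(name): name is "scene" or "top" or "wrist"; returns the picture (480x640x3 uint8, blue, green, red); there is no depth.
- viewer.camera_info(name): a dict with "K" (3x3 intrinsics, pixels), "R" (3x3) and "t" (3): a world point X has camera coordinates R X + t. Camera axes: x right, y down, z forward; pixel columns grow to the right and rows downward; lengths in mm; the calibration is good to about 2 mm. The wrist camera is an equidistant fisheye: a pixel r from the principal point sees the ray r / f radians off the axis. A picture is of the moment at which its call begins: read the wrist's pose just before it. camera_info takes no time and is no camera call; for the wrist camera it gives the pose at the moment of the call.
- ctrl.finish_job(): hands the job in, once; it reports no verdict.
Trained networks look in the newest picture that a camera, given by its name, has taken for a name from the list of things; names that differ only in an ending like _2 or _b are one class to them, and where a whole thing is asked for, a point or a joint stands for the part that bears it (a point fixed in the world has none). Each returns a list of dicts, best first, with "score" (0 to 1); they miss things now and then, are a little off and sometimes report something else, mostly with a low value. They report only what shows in the picture. A call takes as long as a camera call. They do not tell look-alikes from the thing itself.
- viewer.find_in(camera, label): "location" ([column, row] as shares, 0 to 1, of the picture: columns of its width, rows of its height, amid what is visible of it).
The state is a dict: "clock": time; "qpos": joint angles; "qd": joint speeds; "tau": joint torques, N m; "eef_pos": TCP position; "tool_rot": TCP orientation; "force": force on the tool from outside, world axes, zero at the start; "torque": the same for the moment, N m; "width": finger opening in mm.
Only numpy, scipy, OpenCV 4.12 (cv2) and the standard library are available. Lean on these libraries where they do the work, as an engineer would, in place of code of your own. Each camera call takes 0.05 s, during which the arm holds its last target. There are 200 camera calls.

## Working session

There is one attempt and no reset: what is moved stays moved. The work goes in short steps, Python scripts to look and compute and a tool call to move; the robot and the scene stay as the last step left them, time stands still between calls to the robot, and variables do not carry over. Pictures are saved under pics/ and viewed, about 8 in all and at most 12, crops included, and the job is handed in when it is done.

Besides the shell and the picture viewer there is one more tool, called after ">>>" as a command line: name --argument value ..., lists and objects as JSON in quotes. apply_moves: Moves the arm, as the interface text tells. Scaled input: -1 to 1 covers 50 mm each way for a shift and 6 degrees each way for a turn. Its arguments: {"type":"object","properties":{"series":{"type":"array","items":{"type":"array","items":{"type":"array","items":{"type":"number"}}}},"claw":{"type":"number"}},"required":["series"]}

```bash
ls; mkdir -p pics; python3 - <<'E'
from cell import ctrl, viewer
import cv2
print(ctrl.read_state())
for n in ("scene","top"):
    im=viewer.get_image(n); cv2.imwrite(f"pics/{n}0.png",im)
    c=viewer.camera_info(n); print(n,c)
    for l in ("block","holder","knob_grip","round_block","dot_block"):
        print(l,[( [round(d["location"][0]*640),round(d["location"][1]*480)],round(d["score"],2)) for d in viewer.find_in(n,l)])
E
```

```text
pics
{'clock': 0.0, 'qpos': array([ 1.15718835,  0.62936177,  0.03843898,  1.51837168, -0.02694897,
        0.99626549, -0.01998084]), 'qd': array([-0.00200808, -0.00124186, -0.00080031,  0.000785  , -0.00143057,
        0.00098859,  0.00094984]), 'tau': array([-1.29533702e-03, -5.63394964e+01,  1.22637894e+00, -1.93446386e+01,
        1.10674641e-02,  1.03942497e-02,  1.03308406e-05]), 'eef_pos': array([ 221.34896269, -610.49365341,  230.37771872]), 'tool_rot': array([ 3.14152601e+00,  1.88734465e-03, -1.22293915e+00]), 'force': array([-0.31223476, -0.1832921 ,  0.886431  ]), 'torque': array([-0.04064772, -0.00808075, -0.00206082]), 'width': 85.26693802345847}
scene {'K': array([[538.22641752,   0.        , 314.03559276],
       [  0.        , 538.22641752, 238.78028762],
       [  0.        ,   0.        ,   1.        ]]), 'R': array([[ 0.31398785,  0.94927707, -0.01687203],
       [ 0.72232871, -0.25037864, -0.64463306],
       [-0.61615978,  0.1902198 , -0.76430593]]), 't': array([-186.12642544, -370.39761632, 1567.96961993])}
block [([415, 237], 0.93), ([374, 154], 0.78), ([393, 202], 0.76), ([298, 255], 0.27)]
holder [([300, 256], 0.66)]
knob_grip [([275, 243], 0.93), ([222, 342], 0.53), ([297, 332], 0.39)]
round_block [([461, 209], 0.6)]
dot_block [([425, 279], 0.71)]
top {'K': array([[556.13432944,   0.        , 314.7590144 ],
       [  0.        , 556.13432944, 246.17253973],
       [  0.        ,   0.        ,   1.        ]]), 'R': array([[-0.02023558, -0.99978827,  0.0037336 ],
       [-0.98934632,  0.01948547, -0.14427116],
       [ 0.14416786, -0.00661323, -0.98953115]]), 't': array([  -1.78212123,  575.23894142, 1195.23254028])}
block [([195, 369], 0.95), ([209, 233], 0.84), ([205, 280], 0.73), ([220, 186], 0.38)]
holder [([317, 258], 0.93), ([143, 265], 0.44)]
knob_grip [([343, 259], 0.84)]
round_block [([144, 263], 0.81), ([341, 261], 0.33)]
dot_block [([219, 184], 0.73)]
```

View pics/scene0.png

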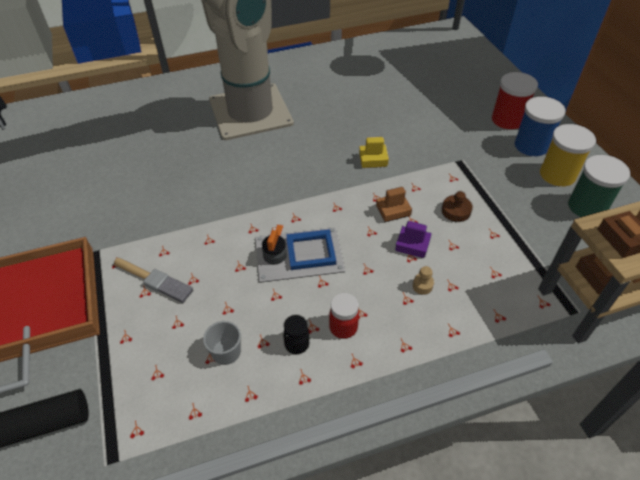

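View pics/top0.png

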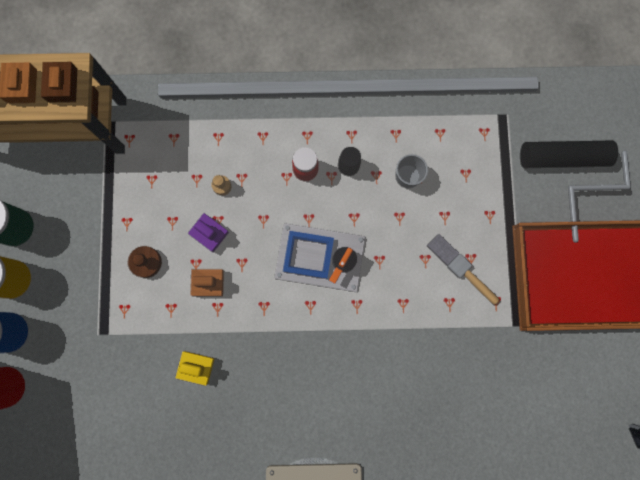

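Candidates in top view: teak block (207,283), purple (209,233), yellow (195,369), shelf blocks (17,82) and (60,82). Purple and yellow are excluded by the description, and the shelf ones aren't loose on the table, so I choose the teak one at (207,283). The holder's blue frame is at (310,255) and the knob at (343,262).

```bash
cat > h.py <<'E'
import numpy as np, cv2
from cell import ctrl, viewer
def world(c,px,z):
    """pinhole pixel -> world point at height z"""
    ray=np.linalg.inv(c["K"])@np.array([px[0],px[1],1.]); R,t=np.array(c["R"]),np.array(c["t"])
    d=R.T@ray; o=-R.T@t
    return o+d*(z-o[2])/d[2]
def proj(c,X):
    p=(np.array(X)@np.array(c["R"]).T+c["t"])@np.array(c["K"]).T
    return p[:,:2]/p[:,2:]
def fproj(c,X):
    """equidistant fisheye"""
    p=np.array(X)@np.array(c["R"]).T+c["t"]; K=np.array(c["K"])
    r=np.hypot(p[:,0],p[:,1]); th=np.arctan2(r,p[:,2]); s=th/np.maximum(r,1e-9)
    return np.c_[K[0,0]*p[:,0]*s+K[0,2],K[1,1]*p[:,1]*s+K[1,2]]
def fworld(c,px,z):
    K=np.array(c["K"]); u=(np.array(px)-K[:2,2])/[K[0,0],K[1,1]]; th=np.linalg.norm(u)
    ray=np.r_[u/max(th,1e-9)*np.sin(th),np.cos(th)]; R,t=np.array(c["R"]),np.array(c["t"])
    d=R.T@ray; o=-R.T@t
    return o+d*(z-o[2])/d[2]
def box(x0,x1,y0,y1,z): return np.array([[x0,y0,z],[x1,y0,z],[x1,y1,z],[x0,y1,z]],float)
def place(P,x,y,yaw):
    c,s=np.cos(yaw),np.sin(yaw); return np.asarray(P)@np.array([[c,-s,0],[s,c,0],[0,0,1]]).T+[x,y,0]
E
python3 - <<'E'
from h import *
c=viewer.camera_info("top"); im=cv2.imread("pics/top0.png"); hsv=cv2.cvtColor(im,cv2.COLOR_BGR2HSV)
def seg(lo,hi,roi,z,n):
    m=cv2.inRange(hsv,lo,hi); k=np.zeros_like(m); x0,y0,x1,y1=roi; k[y0:y1,x0:x1]=m[y0:y1,x0:x1]
    ps=cv2.findNonZero(k); W=np.array([world(c,p[0],z)[:2] for p in ps],np.float32)
    r=cv2.minAreaRect(W); print(n,len(ps),np.round(r[0],1),np.round(r[1],1),round(r[2],1))
seg((100,120,40),(125,255,255),(270,215,380,300),24,"frame")
seg((3,90,70),(20,255,255),(180,260,240,305),20,"block")
seg((5,180,120),(20,255,255),(320,240,365,290),82,"wing")
cr=im[200:320,170:380]; cv2.imwrite("pics/c1.png",cv2.resize(cr,None,fx=3.8,fy=3.8,interpolation=cv2.INTER_CUBIC))
E
```

```text
frame 781 [559.6   1.9] [99.3 92.2] 79.9
block 799 [500.3 213.2] [106.5  95.3] 87.5
wing 132 [528.2 -68.1] [11.2 78.4] 59.7
```

View pics/c1.png

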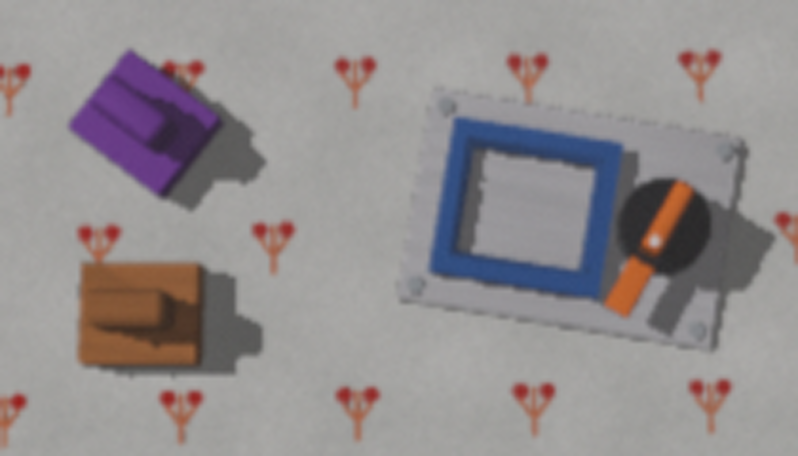

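The crop shows the teak block with its bar along world y, base corners at crop (80,263), (200,263), (200,363), (78,365). The frame's outer corners are (458,118), (622,145), (600,298), (432,272), and the knob wing is about (665,215). I'll fit the poses, then look from the wrist on approach.

```bash
python3 - <<'E'
from h import *
c=viewer.camera_info("top")
px=lambda L:[np.array(p)/3.8+[170,200] for p in L]
def fit(L,z,n):
    W=np.array([world(c,p,z)[:2] for p in px(L)],np.float32); r=cv2.minAreaRect(W)
    print(n,W.round(1).tolist(),W.mean(0).round(1),[round(float(np.linalg.norm(W[i]-W[(i+1)%4])),1) for i in range(len(W))],
     [round(float(np.degrees(np.arctan2(*(W[(i+1)%4]-W[i])[::-1]))),1) for i in range(len(W))])
fit([(80,263),(200,263),(200,363),(78,365)],28,"block")
fit([(458,118),(622,145),(600,298),(432,272)],24,"frame")
fit([(437,88),(746,138),(714,350),(400,300)],8,"plate")
for z in (44,): print("disc",world(c,px([(664,228)])[0],48))
print("wing ends", [world(c,p,82).round(1) for p in px([(683,186),(652,245)])])
s=ctrl.read_state(); wc=viewer.camera_info("wrist"); R=np.array(wc["R"]);print(wc["K"],"cam pos",-R.T@wc["t"],"axis",R[2], "R",R.round(2).tolist(), s["eef_pos"])
E
```

```text
block [[530.5, 264.0], [529.0999755859375, 193.5], [470.5, 193.3000030517578], [470.70001220703125, 264.3999938964844]] [500.2 228.8] [70.5, 58.7, 71.2, 59.8] [-91.1, -179.8, 89.8, -0.4]
frame [[613.4000244140625, 40.79999923706055], [595.0999755859375, -56.5], [504.20001220703125, -41.29999923706055], [521.5, 57.400001525878906]] [5.585e+02 1.000e-01] [99.0, 92.2, 100.2, 93.3] [-100.6, 170.5, 80.0, -10.3]
plate [[634.7999877929688, 53.79999923706055], [600.5, -132.10000610351562], [473.20001220703125, -108.80000305175781], [506.70001220703125, 77.5]] [553.8 -27.4] [189.1, 129.4, 189.3, 130.2] [-100.5, 169.6, 79.8, -10.5]
disc [542.06273315 -78.69649486  48.        ]
wing ends [array([561.7, -88.1,  82. ]), array([528.5, -69.6,  82. ])]
[[371.64829954   0.         315.51899615]
 [  0.         371.64829954 239.32354864]
 [  0.           0.           1.        ]] cam pos [ 286.1486091  -587.33617981  374.37574645] axis [-0.25333546 -0.0928121  -0.96291592] R [[0.34, -0.94, 0.0], [-0.91, -0.33, 0.27], [-0.25, -0.09, -0.96]] [ 221.56627928 -611.1000635   231.34489306]
```

```bash
cat >> h.py <<'E'
def plan(x,y,z,yaw,n,start=None,shut=0):
    """print n rows from the present tool-down pose to the target (mm, deg), rounded with feedback"""
    from scipy.spatial.transform import Rotation as Ro
    if start is None:
        s=ctrl.read_state(); p=np.array(s["eef_pos"]); R=Ro.from_euler("xyz",s["tool_rot"])
    else: p=np.array(start[:3],float); R=Ro.from_euler("xyz",[np.pi,0,np.radians(start[3])])
    T=Ro.from_euler("xyz",[np.pi,0,np.radians(yaw)]); rows=[]
    for i in range(n):
        k=n-i
        d=np.round(R.inv().apply((np.array([x,y,z])-p)/k)/50,2); w=np.round(np.degrees((R.inv()*T).as_rotvec())/k/6,2)
        if max(abs(np.r_[d,w]))>1: print("TOO FAST")
        rows.append([*map(float,d+0.),*map(float,w+0.)]); p=p+R.apply(d*50); R=R*Ro.from_rotvec(np.radians(w*6))
    for j in range(0,n,5): print(rows[j:j+5])
    e=R.as_euler("xyz"); print("end",p.round(1),np.degrees(e).round(2)); return [*p,np.degrees(e[2])]
E
python3 - <<'E'
from h import *
e=plan(530,-230,230,-40,10); e=plan(500,229,200,0,10,start=e)
E
```

```text
[[-0.51, -0.84, 0.0, 0.0, 0.0, -0.5], [-0.46, -0.87, 0.0, 0.0, 0.0, -0.5], [-0.42, -0.89, 0.0, 0.0, 0.0, -0.5], [-0.37, -0.91, 0.0, 0.0, 0.0, -0.5], [-0.32, -0.93, 0.0, 0.0, 0.0, -0.5]]
[[-0.27, -0.94, 0.01, 0.0, 0.0, -0.5], [-0.22, -0.95, 0.0, 0.0, 0.0, -0.5], [-0.17, -0.96, 0.01, 0.0, 0.0, -0.5], [-0.12, -0.97, 0.0, 0.0, 0.0, -0.51], [-0.07, -0.98, 0.01, 0.0, 0.0, -0.5]]
end [ 530.  -230.1  229.8] [180.    -0.   -40.01]
[[-0.64, -0.66, 0.06, 0.0, 0.0, -0.67], [-0.59, -0.71, 0.06, 0.0, 0.0, -0.67], [-0.54, -0.75, 0.06, 0.0, 0.0, -0.67], [-0.48, -0.78, 0.06, 0.0, 0.0, -0.67], [-0.43, -0.81, 0.06, 0.0, 0.0, -0.66]]
[[-0.37, -0.84, 0.06, 0.0, 0.0, -0.67], [-0.31, -0.87, 0.06, 0.0, 0.0, -0.66], [-0.25, -0.89, 0.06, 0.0, 0.0, -0.67], [-0.18, -0.9, 0.06, 0.0, 0.0, -0.66], [-0.12, -0.91, 0.06, 0.0, 0.0, -0.67]]
end [500.1 229.  199.8] [1.8e+02 0.0e+00 1.0e-02]
```

>>> apply_moves --series '[[[-0.51, -0.84, 0, 0, 0, -0.5], [-0.46, -0.87, 0, 0, 0, -0.5], [-0.42, -0.89, 0, 0, 0, -0.5], [-0.37, -0.91, 0, 0, 0, -0.5], [-0.32, -0.93, 0, 0, 0, -0.5]]]' --claw 1

```text
clock: 1.23
eef_pos: [377.2, -418.8, 231.6]
tool_rot: [-3.141, -0.001, -0.96]
force: [0.3, -0.6, -0.2]
width: 85.5
```

>>> apply_moves --series '[[[-0.27, -0.94, 0.01, 0, 0, -0.5], [-0.22, -0.95, 0, 0, 0, -0.5], [-0.17, -0.96, 0.01, 0, 0, -0.5], [-0.12, -0.97, 0, 0, 0, -0.51], [-0.07, -0.98, 0.01, 0, 0, -0.5]]]'

```text
clock: 1.85
eef_pos: [531.0, -228.9, 230.1]
tool_rot: [-3.142, -0.001, -0.697]
force: [0.1, -0.2, 0.9]
width: 85.3
```

>>> apply_moves --series '[[[-0.64, -0.66, 0.06, 0, 0, -0.67], [-0.59, -0.71, 0.06, 0, 0, -0.67], [-0.54, -0.75, 0.06, 0, 0, -0.67], [-0.48, -0.78, 0.06, 0, 0, -0.67], [-0.43, -0.81, 0.06, 0, 0, -0.66]]]'

```text
clock: 2.48
eef_pos: [514.6, 0.8, 215.0]
tool_rot: [-3.141, -0.001, -0.347]
force: [0.7, -0.4, -0.4]
width: 85.4
```

>>> apply_moves --series '[[[-0.37, -0.84, 0.06, 0, 0, -0.67], [-0.31, -0.87, 0.06, 0, 0, -0.66], [-0.25, -0.89, 0.06, 0, 0, -0.67], [-0.18, -0.9, 0.06, 0, 0, -0.66], [-0.12, -0.91, 0.06, 0, 0, -0.67]]]'

```text
clock: 3.1
eef_pos: [500.2, 230.4, 200.0]
tool_rot: [-3.142, -0.001, 0.002]
force: [0.6, -0.6, -0.2]
width: 85.6
```

```bash
python3 - <<'E'
from h import *
s=ctrl.read_state(); c=viewer.camera_info("wrist"); im=viewer.get_image("wrist"); cv2.imwrite("pics/w1.png",im)
print(s["clock"],s["eef_pos"],s["tool_rot"],s["qpos"].round(2))
B=(500.2,228.8,0.0)
for P in (box(-30,30,-35,35,28),box(-11,11,-23,23,72)):
    q=fproj(c,place(P,*B)); print(q.round(0).tolist()); cv2.polylines(im,[q.round().astype(int)],True,(0,255,0),1)
cv2.imwrite("pics/w1o.png",im)
E
```

```text
3.1 [500.203766   230.41219726 199.96558593] [-3.14152681e+00 -7.69024361e-04  2.04380672e-03] [-0.27  0.54 -0.32  1.83  0.23  0.81 -0.7 ]
[[281.0, 257.0], [348.0, 258.0], [350.0, 179.0], [280.0, 179.0]]
[[300.0, 261.0], [329.0, 261.0], [330.0, 202.0], [300.0, 202.0]]
```

View pics/w1o.png

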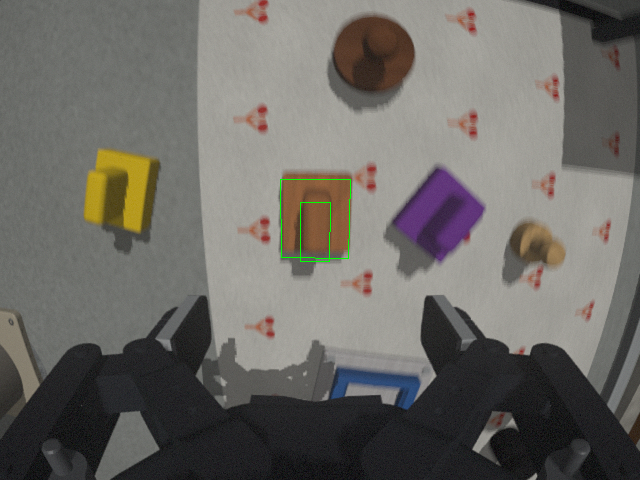

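```bash
python3 - <<'E'
import cv2
im=cv2.imread("pics/w1.png")[160:280,260:370]
cv2.imwrite("pics/w1c.png",cv2.resize(im,None,fx=5,fy=5,interpolation=cv2.INTER_CUBIC))
E
```

```text
(no output)
```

View pics/w1c.png

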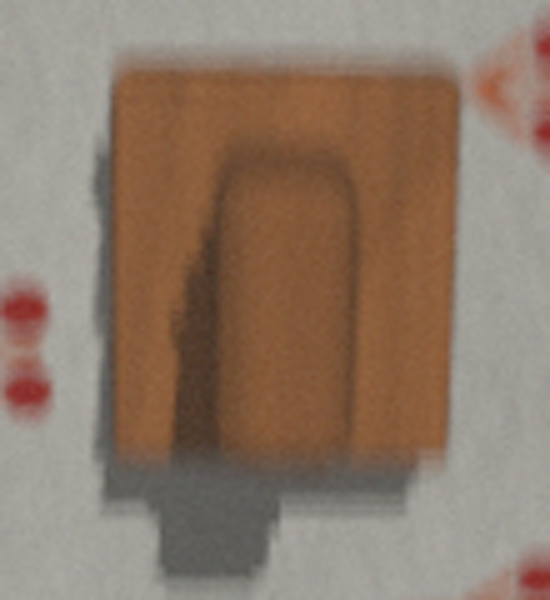

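The wrist picture shows the teak block at about (316,213), shifted roughly 5 px from prediction, with motion blur from the arm still settling. I'll descend part-way, settle and measure again.

>>> apply_moves --series '[[[0, 0.02, 0.5, 0, 0, 0], [0, 0, 0.4, 0, 0, 0], [0, 0, 0, 0, 0, 0], [0, 0, 0, 0, 0, 0], [0, 0, 0, 0, 0, 0]]]'

```text
clock: 3.78
eef_pos: [500.8, 228.3, 155.8]
tool_rot: [-3.141, -0.002, -0.0]
force: [0.6, 0.7, -0.1]
width: 85.5
```

```bash
python3 - <<'E'
from h import *
s=ctrl.read_state(); c=viewer.camera_info("wrist"); im=viewer.get_image("wrist"); cv2.imwrite("pics/w2.png",im)
print(s["clock"],s["eef_pos"],s["tool_rot"],s["force"])
q=np.r_[fproj(c,place(box(-30,30,-35,35,28),500.2,228.8,0)),fproj(c,place(box(-11,11,-23,23,72),500.2,228.8,0))]
x0,y0=(q.min(0)-25).astype(int); x1,y1=(q.max(0)+25).astype(int); print(x0,y0,q.round(0).tolist())
k=4;cr=cv2.resize(im[y0:y1,x0:x1],None,fx=k,fy=k,interpolation=cv2.INTER_CUBIC)
for P in (q[:4],q[4:]): cv2.polylines(cr,[((P-[x0,y0])*k).round().astype(int)],True,(0,255,0),1)
print(cr.shape); cv2.imwrite("pics/w2c.png",cr)
E
```

```text
3.775 [500.80384278 228.26945957 155.80535384] [-3.14075369e+00 -1.74136678e-03 -1.81001309e-04] [ 0.64575682  0.65315369 -0.05241995]
248 158 [[276.0, 273.0], [352.0, 273.0], [355.0, 183.0], [273.0, 183.0], [297.0, 280.0], [330.0, 280.0], [331.0, 211.0], [296.0, 211.0]]
(584, 524, 3)
```

View pics/w2c.png

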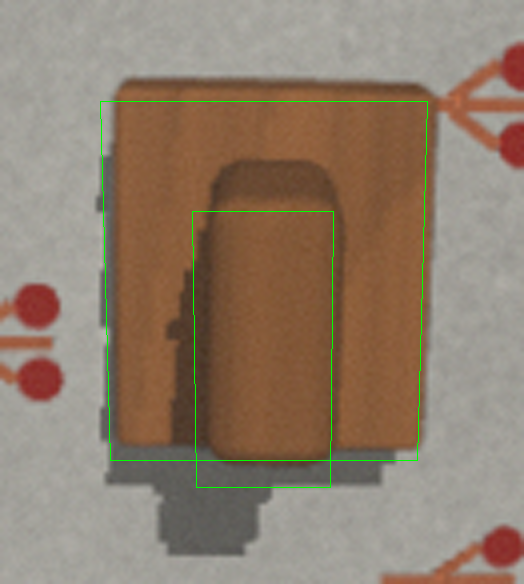

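Settled crop: the top face is about 2 mm off the prediction in both x and y, giving block ≈ (502, 231), yaw ≈ -1.2°. Bar and base agree, so I'll go down and grip.

>>> apply_moves --series '[[[0.02, -0.05, 0.6, 0, 0, 0.2], [0, 0, 0.6, 0, 0, 0], [0, 0, 0.6, 0, 0, 0], [0, 0, 0.55, 0, 0, 0], [0, 0, 0, 0, 0, 0]]]' --claw 0.4

```text
clock: 4.45
eef_pos: [500.1, 230.0, 36.2]
tool_rot: [3.14, 0.003, -0.021]
force: [0.5, -0.7, 0.4]
width: 59.9
```

>>> apply_moves --series '[[[0, 0, 0, 0, 0, 0], [0, 0, 0, 0, 0, 0], [0, 0, 0, 0, 0, 0], [0, 0, 0, 0, 0, 0], [0, 0, 0, 0, 0, 0]]]' --claw -1

```text
clock: 5.08
eef_pos: [502.0, 231.0, 38.7]
tool_rot: [-3.141, -0.002, -0.021]
force: [-0.4, 0.4, 6.6]
width: 21.3
```

>>> apply_moves --series '[[[0, 0, 0, 0, 0, 0], [0, 0, 0, 0, 0, 0], [0, 0, -0.3, 0, 0, 0], [0, 0, -0.6, 0, 0, 0], [0, 0, -0.6, 0, 0, 0]]]'

```text
clock: 5.7
eef_pos: [500.7, 230.2, 113.6]
tool_rot: [3.141, 0.001, -0.021]
force: [-0.6, 0.1, -3.6]
width: 21.5
```

```bash
python3 - <<'E'
from h import *
s=ctrl.read_state(); print(s["clock"],s["eef_pos"],s["tool_rot"],s["force"],s["width"])
E
```

```text
5.7 [500.73618804 230.23685231 113.58993957] [ 3.14125133e+00  6.06297103e-04 -2.08369385e-02] [-0.60423729  0.1213004  -3.62110814] 21.5004854689268
```

```bash
python3 - <<'E'
from h import *
e=plan(560,2,113,-10.3,9,start=[502,231,113,-1.2]); 
E
```

```text
[[0.14, 0.51, 0.0, 0.0, 0.0, 0.17], [0.15, 0.5, 0.0, 0.0, 0.0, 0.17], [0.16, 0.5, 0.0, 0.0, 0.0, 0.17], [0.17, 0.5, 0.0, 0.0, 0.0, 0.17], [0.17, 0.49, 0.0, 0.0, 0.0, 0.17]]
[[0.18, 0.49, 0.0, 0.0, 0.0, 0.17], [0.19, 0.49, 0.0, 0.0, 0.0, 0.17], [0.2, 0.49, 0.0, 0.0, 0.0, 0.16], [0.21, 0.48, 0.0, 0.0, 0.0, 0.17]]
end [559.8   2.  113. ] [180.     0.   -10.32]
```

>>> apply_moves --series '[[[0.14, 0.51, 0, 0, 0, 0.17], [0.15, 0.5, 0, 0, 0, 0.17], [0.16, 0.5, 0, 0, 0, 0.17], [0.17, 0.5, 0, 0, 0, 0.17], [0.17, 0.49, 0, 0, 0, 0.17]]]'

```text
clock: 6.32
eef_pos: [533.5, 102.4, 113.0]
tool_rot: [3.141, -0.0, -0.111]
force: [1.5, 0.6, -2.4]
width: 21.1
```

>>> apply_moves --series '[[[0.18, 0.49, 0, 0, 0, 0.17], [0.19, 0.49, 0, 0, 0, 0.17], [0.2, 0.49, 0, 0, 0, 0.16], [0.21, 0.48, 0, 0, 0, 0.17], [0, 0, 0.2, 0, 0, 0]]]'

```text
clock: 6.95
eef_pos: [559.8, -1.7, 103.2]
tool_rot: [3.14, -0.002, -0.185]
force: [-0.5, 0.8, -1.6]
width: 20.9
```

>>> apply_moves --series '[[[0, 0, 0.3, 0, 0, 0], [0, 0, 0.3, 0, 0, 0], [0, 0, 0, 0, 0, 0], [0, 0, 0, 0, 0, 0], [0, 0, 0, 0, 0, 0]]]'

```text
clock: 7.58
eef_pos: [559.3, 1.8, 72.7]
tool_rot: [-3.141, -0.001, -0.18]
force: [-0.3, -0.4, -2.2]
width: 21.3
```

```bash
python3 - <<'E'
from h import *
s=ctrl.read_state(); c=viewer.camera_info("wrist"); im=viewer.get_image("wrist"); cv2.imwrite("pics/w3.png",im)
print(s["clock"],s["eef_pos"],s["tool_rot"],s["force"],s["width"]); print((-np.array(c["R"]).T@c["t"]).round(1))
yaw=np.radians(-10.3); C=(558.6,0); zb=s["eef_pos"][2]-38; x,y=s["eef_pos"][:2]
q=[fproj(c,place(P,*C,yaw)) for P in (box(-46,46,-50,50,24),box(-36,36,-41,41,24),box(-65,65,-122,68,8))]+[fproj(c,place(box(-30,30,-35,35,zb+28),x,y,s["tool_rot"][2]))]
x0,y0,x1,y1=200,90,430,290; k=3.4
cr=cv2.resize(im[y0:y1,x0:x1],None,fx=k,fy=k,interpolation=cv2.INTER_CUBIC)
for P,col in zip(q,((0,255,0),(0,255,0),(255,0,255),(0,255,255))): cv2.polylines(cr,[((P-[x0,y0])*k).round().astype(int)],True,col,1); print(((P-[x0,y0])*k).round().tolist())
cv2.imwrite("pics/w3c.png",cr)
E
```

```text
7.575 [559.324274     1.79890886  72.74052072] [-3.14131634e+00 -9.16398952e-04 -1.79700557e-01] [-0.33137738 -0.39819689 -2.15343787] 21.335262572678044
[571.9  69.3 215.8]
[[131.0, 867.0], [644.0, 867.0], [685.0, 302.0], [91.0, 301.0]]
[[182.0, 825.0], [593.0, 826.0], [620.0, 358.0], [155.0, 358.0]]
[[93.0, 1096.0], [684.0, 1097.0], [775.0, 189.0], [1.0, 189.0]]
[[183.0, 911.0], [596.0, 912.0], [629.0, 437.0], [150.0, 437.0]]
```

View pics/w3c.png

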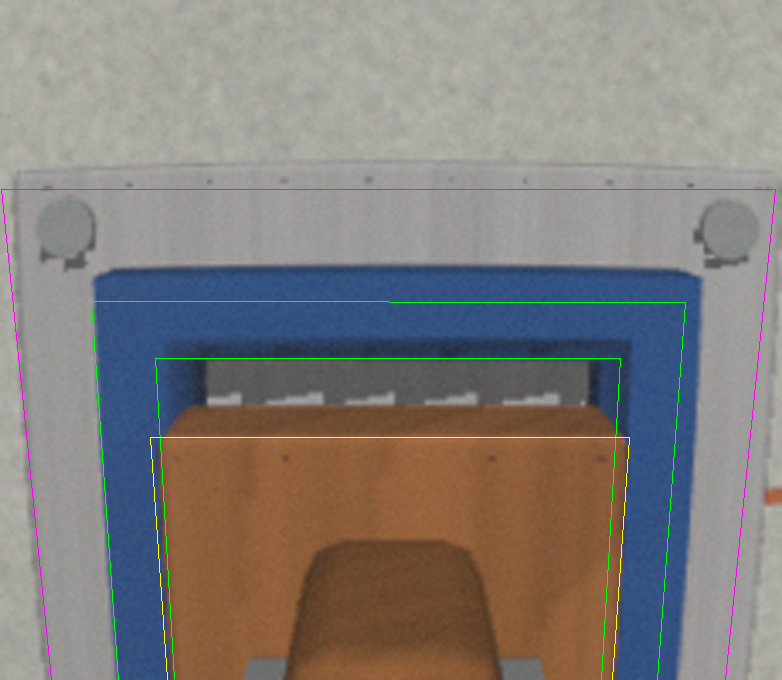

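Close view: the frame centre sits about 0.8 mm to tool +x of the held block and the +y gap is about 0.9 mm too small, with yaw aligned. I'll correct and descend with force checks.

>>> apply_moves --series '[[[0.02, -0.02, 0.0, 0, 0, 0], [0, 0, 0.14, 0, 0, 0], [0, 0, 0.1, 0, 0, 0], [0, 0, 0.06, 0, 0, 0], [0, 0, 0, 0, 0, 0]]]'

```text
clock: 8.25
eef_pos: [559.8, 2.3, 56.9]
tool_rot: [3.141, 0.001, -0.18]
force: [0.4, 0.6, -2.2]
width: 21.4
```

>>> apply_moves --series '[[[0, 0, 0.06, 0, 0, 0], [0, 0, 0.04, 0, 0, 0], [0, 0, 0.04, 0, 0, 0], [0, 0, 0, 0, 0, 0], [0, 0, 0, 0, 0, 0]]]'

```text
clock: 8.88
eef_pos: [560.1, 2.4, 50.4]
tool_rot: [-3.142, -0.0, -0.18]
force: [-0.3, 0.1, -3.3]
width: 21.4
```

```bash
python3 - <<'E'
from h import *
s=ctrl.read_state(); print(s["clock"],s["eef_pos"],s["tool_rot"],s["force"],s["torque"],s["width"])
E
```

```text
8.875 [560.12504388   2.36778968  50.35925018] [-3.14156457e+00 -9.62215606e-05 -1.79998085e-01] [-0.26793155  0.0535852  -3.29571034] [-0.0059076   0.0090886   0.01859284] 21.36604984619432
```

>>> apply_moves --series '[[[0, 0, 0.03, 0, 0, 0], [0, 0, 0.03, 0, 0, 0], [0, 0, 0.02, 0, 0, 0], [0, 0, 0, 0, 0, 0], [0, 0, 0, 0, 0, 0]]]'

```text
clock: 9.5
eef_pos: [560.0, 2.3, 46.8]
tool_rot: [3.141, -0.0, -0.18]
force: [-2.3, -0.9, 5.7]
width: 21.1
```

>>> apply_moves --series '[[[0, 0, 0.02, 0, 0, 0], [0, 0, 0.0, 0, 0, 0], [0, 0, 0, 0, 0, 0], [0, 0, 0, 0, 0, 0], [0, 0, 0, 0, 0, 0]]]'

```text
clock: 10.12
eef_pos: [560.0, 2.3, 46.7]
tool_rot: [3.141, -0.0, -0.18]
force: [-5.3, -0.2, 14.2]
width: 21.2
```

Block bottomed at TCP z 46.7 (14 N), which matches the grasp height plus the 8 mm floor. I'll release and rise toward the knob.

```bash
python3 - <<'E'
from h import *
e=plan(545,-78,150,60.9,13,start=[560.2,2.5,130,-10.3])
E
```

```text
[[0.0, 0.13, -0.03, 0.0, 0.0, -0.91], [-0.01, 0.13, -0.03, 0.0, 0.0, -0.91], [-0.02, 0.12, -0.03, 0.0, 0.0, -0.91], [-0.04, 0.12, -0.03, 0.0, 0.0, -0.91], [-0.05, 0.12, -0.03, 0.0, 0.0, -0.91]]
[[-0.06, 0.11, -0.03, 0.0, 0.0, -0.91], [-0.07, 0.1, -0.03, 0.0, 0.0, -0.92], [-0.08, 0.1, -0.03, 0.0, 0.0, -0.91], [-0.09, 0.09, -0.03, 0.0, 0.0, -0.92], [-0.09, 0.08, -0.03, 0.0, 0.0, -0.91]]
[[-0.1, 0.07, -0.03, 0.0, 0.0, -0.92], [-0.11, 0.06, -0.03, 0.0, 0.0, -0.91], [-0.12, 0.06, -0.04, 0.0, 0.0, -0.92]]
end [545.1 -78.2 150. ] [180.     0.    60.92]
```

>>> apply_moves --series '[[[0, 0, -0.02, 0, 0, 0], [0, 0, 0, 0, 0, 0], [0, 0, 0, 0, 0, 0], [0, 0, 0, 0, 0, 0], [0, 0, 0, 0, 0, 0]]]' --claw 0

```text
clock: 10.75
eef_pos: [560.0, 2.4, 46.2]
tool_rot: [-3.142, 0.0, -0.18]
force: [-0.2, -0.0, -0.1]
width: 42.7
```

>>> apply_moves --series '[[[0, 0, -0.1, 0, 0, 0], [0, 0, -0.3, 0, 0, 0], [0, 0, -0.6, 0, 0, 0], [0, 0, -0.7, 0, 0, 0], [0, 0, 0, 0, 0, 0]]]'

```text
clock: 11.38
eef_pos: [562.5, 2.6, 135.0]
tool_rot: [-3.14, -0.007, -0.18]
force: [0.2, 0.7, 0.4]
width: 43.0
```

>>> apply_moves --series '[[[0, 0.13, -0.03, 0, 0, -0.91], [-0.01, 0.13, -0.03, 0, 0, -0.91], [-0.02, 0.12, -0.03, 0, 0, -0.91], [-0.04, 0.12, -0.03, 0, 0, -0.91], [-0.05, 0.12, -0.03, 0, 0, -0.91]]]'

```text
clock: 12.0
eef_pos: [553.8, -29.3, 138.8]
tool_rot: [-3.142, 0.001, 0.3]
force: [0.1, 0.6, 0.8]
width: 42.8
```

>>> apply_moves --series '[[[-0.06, 0.11, -0.03, 0, 0, -0.91], [-0.07, 0.1, -0.03, 0, 0, -0.92], [-0.08, 0.1, -0.03, 0, 0, -0.91], [-0.09, 0.09, -0.03, 0, 0, -0.92], [-0.09, 0.08, -0.03, 0, 0, -0.91]]]'

```text
clock: 12.62
eef_pos: [547.8, -60.0, 146.2]
tool_rot: [-3.141, 0.001, 0.778]
force: [-0.3, -0.6, -0.1]
width: 42.6
```

>>> apply_moves --series '[[[-0.1, 0.07, -0.03, 0, 0, -0.92], [-0.11, 0.06, -0.03, 0, 0, -0.91], [-0.12, 0.06, -0.04, 0, 0, -0.92], [0, 0, 0, 0, 0, 0], [0, 0, 0, 0, 0, 0]]]'

```text
clock: 13.25
eef_pos: [544.8, -78.1, 151.2]
tool_rot: [-3.141, -0.0, 1.062]
force: [-0.2, 0.4, 0.3]
width: 42.6
```

```bash
python3 - <<'E'
from h import *
s=ctrl.read_state(); c=viewer.camera_info("wrist"); im=viewer.get_image("wrist"); cv2.imwrite("pics/w4.png",im)
print(s["clock"],s["eef_pos"],s["tool_rot"],s["qpos"].round(2))
k=1.25; cr=cv2.resize(im,None,fx=k,fy=k,interpolation=cv2.INTER_CUBIC)
H=(545.3,-78.4); yk=np.radians(150.9-180)
t=np.linspace(0,2*np.pi,40,endpoint=False)
for P,col in ((place(box(-22,22,-6,6,82),*H,yk),(0,255,0)),(np.c_[H[0]+27*np.cos(t),H[1]+27*np.sin(t),0*t+52],(0,255,0)),(place(box(-30,30,-35,35,36),560,2.3,np.radians(-10.3)),(0,255,255)),(place(box(-11,11,-23,23,80),560,2.3,np.radians(-10.3)),(0,255,255))):
    q=fproj(c,P)*k; cv2.polylines(cr,[q.round().astype(int)],True,col,1); print((q if len(q)<9 else q.mean(0)).round().tolist())
cv2.imwrite("pics/w4c.png",cr[:,:])
E
```

```text
13.25 [544.83830048 -78.14647873 151.24485423] [-3.14133668e+00 -9.35435363e-05  1.06159646e+00] [ 0.51  0.67 -0.66  1.87  0.56  0.8   0.62]
[[380.0, 273.0], [381.0, 360.0], [405.0, 360.0], [406.0, 273.0]]
[393.0, 300.0]
[[456.0, 218.0], [485.0, 315.0], [592.0, 279.0], [569.0, 183.0]]
[[503.0, 257.0], [515.0, 299.0], [598.0, 271.0], [589.0, 229.0]]
```

View pics/w4c.png

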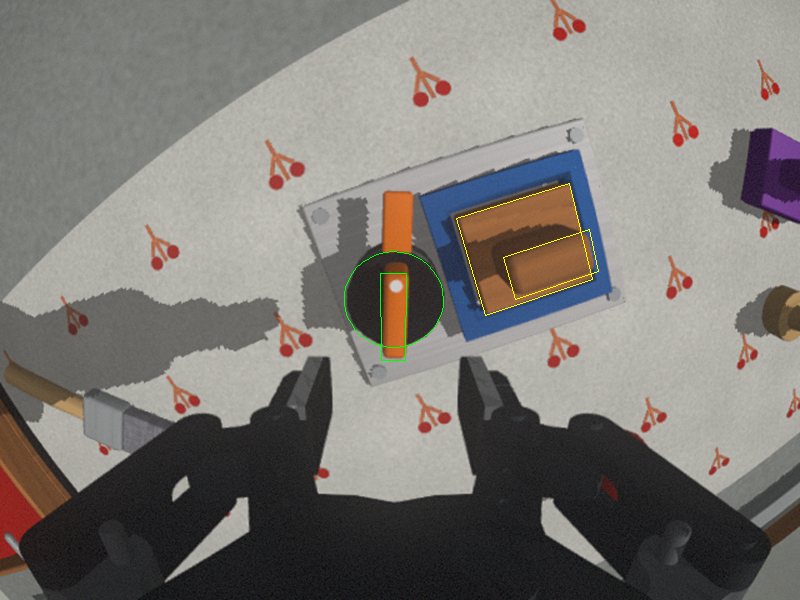

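The wrist view shows the block seated in the frame as predicted. The knob wing is parallel to the fingers, centred about (396,300), and roughly 1 mm off in tool x and y. I'll descend and grip.

>>> apply_moves --series '[[[0.02, -0.02, 0.5, 0, 0, 0], [0, 0, 0.6, 0, 0, 0], [0, 0, 0.5, 0, 0, 0], [0, 0, 0.24, 0, 0, 0], [0, 0, 0, 0, 0, 0]]]'

```text
clock: 13.92
eef_pos: [544.3, -76.6, 58.9]
tool_rot: [-3.141, 0.0, 1.063]
force: [-1.8, -0.0, 0.3]
width: 42.4
```

>>> apply_moves --series '[[[0, 0, 0, 0, 0, 0], [0, 0, 0, 0, 0, 0], [0, 0, 0, 0, 0, 0], [0, 0, 0, 0, 0, 0], [0, 0, 0, 0, 0, 0]]]' --claw -1

```text
clock: 14.55
eef_pos: [545.0, -77.7, 59.7]
tool_rot: [3.14, 0.0, 1.062]
force: [-0.1, -3.7, 4.9]
width: 10.6
```

```bash
cat > r.py <<'E'
from h import *
s=ctrl.read_state(); print(round(s["clock"],2),s["eef_pos"].round(1),"yaw",np.degrees(s["tool_rot"][2]).round(1),"k",round(np.radians(79.7)-s["tool_rot"][2],3),s["force"].round(1),s["torque"].round(3),round(s["width"],1))
E
python3 r.py
```

```text
14.55 [545.  -77.7  59.7] yaw 60.9 k 0.329 [-0.1 -3.7  4.9] [-0.634 -0.059  0.034] 10.6
```

>>> apply_moves --series '[[[0, 0, 0.02, 0, 0, 0], [0, 0, 0.02, 0, 0, 0], [0, 0, 0, 0, 0, 0], [0, 0, 0, 0, 0, 0], [0, 0, 0, 0, 0, 0]]]'

```text
clock: 15.18
eef_pos: [545.0, -77.8, 57.8]
tool_rot: [3.14, 0.001, 1.063]
force: [-1.3, -4.1, 7.2]
width: 10.8
```

```bash
python3 r.py
```

```text
15.18 [545.  -77.8  57.8] yaw 60.9 k 0.329 [-1.3 -4.1  7.2] [-0.761  0.155 -0.041] 10.8
```

>>> apply_moves --series '[[[0, 0, 0.02, 0, 0, 0], [0, 0, 0, 0, 0, 0.2], [0, 0, 0, 0, 0, 0.3], [0, 0, 0, 0, 0, 0.4], [0, 0, 0, 0, 0, 0.1]]]'

```text
clock: 15.8
eef_pos: [545.1, -77.7, 57.1]
tool_rot: [3.14, 0.001, 0.958]
force: [-0.4, -3.8, 10.8]
width: 10.6
```

```bash
python3 r.py
```

```text
15.8 [545.1 -77.7  57.1] yaw 54.9 k 0.433 [-0.4 -3.8 10.8] [-0.753  0.269  0.106] 10.6
```

>>> apply_moves --series '[[[0, 0, 0, 0, 0, 0.5], [0, 0, 0, 0, 0, 0.5], [0, 0, 0, 0, 0, 0.5], [0, 0, 0, 0, 0, 0.5], [0, 0, 0, 0, 0, 0.5]]]'

```text
clock: 16.42
eef_pos: [545.2, -77.7, 57.1]
tool_rot: [3.14, -0.0, 0.695]
force: [-1.0, -3.3, 8.7]
width: 10.7
```

```bash
python3 r.py
```

```text
16.43 [545.2 -77.7  57.1] yaw 39.8 k 0.696 [-1.  -3.3  8.7] [-0.798  0.282  0.103] 10.7
```

>>> apply_moves --series '[[[0, 0, 0.01, 0, 0, 0.5], [0, 0, 0, 0, 0, 0.5], [0, 0, 0, 0, 0, 0.5], [0, 0, 0, 0, 0, 0.5], [0, 0, 0, 0, 0, 0.3]]]'

```text
clock: 17.05
eef_pos: [545.3, -77.7, 56.8]
tool_rot: [3.14, -0.001, 0.455]
force: [-1.5, -3.9, 10.6]
width: 10.8
```

```bash
python3 r.py
```

```text
17.05 [545.3 -77.7  56.8] yaw 26.0 k 0.936 [-1.5 -3.9 10.6] [-0.763  0.361  0.078] 10.8
```

>>> apply_moves --series '[[[0, 0, 0, 0, 0, 0.15], [0, 0, 0, 0, 0, 0.15], [0, 0, 0, 0, 0, 0.15], [0, 0, 0, 0, 0, 0.1], [0, 0, 0, 0, 0, 0]]]'

```text
clock: 17.68
eef_pos: [545.3, -77.7, 56.8]
tool_rot: [3.14, -0.001, 0.398]
force: [-0.7, -3.5, 11.4]
width: 10.4
```

```bash
python3 r.py
```

```text
17.68 [545.3 -77.7  56.8] yaw 22.8 k 0.993 [-0.7 -3.5 11.4] [-0.675  0.358  0.094] 10.4
```

>>> apply_moves --series '[[[0, 0, 0, 0, 0, 0.15], [0, 0, 0, 0, 0, 0.15], [0, 0, 0, 0, 0, 0.15], [0, 0, 0, 0, 0, 0.1], [0, 0, 0, 0, 0, 0]]]'

```text
clock: 18.3
eef_pos: [545.3, -77.8, 56.8]
tool_rot: [3.14, -0.001, 0.34]
force: [-1.2, -4.0, 11.4]
width: 10.7
```

```bash
python3 r.py
```

```text
18.3 [545.3 -77.8  56.8] yaw 19.5 k 1.051 [-1.2 -4.  11.4] [-0.692  0.345  0.058] 10.7
```

>>> apply_moves --series '[[[0, 0, 0, 0, 0, 0.15], [0, 0, 0, 0, 0, 0.15], [0, 0, 0, 0, 0, 0.15], [0, 0, 0, 0, 0, 0.1], [0, 0, 0, 0, 0, 0]]]'

```text
clock: 18.92
eef_pos: [545.3, -77.7, 56.8]
tool_rot: [3.14, -0.001, 0.283]
force: [-1.2, -4.3, 11.3]
width: 10.7
```

>>> apply_moves --series '[[[0, 0, 0, 0, 0, 0.15], [0, 0, 0, 0, 0, 0.15], [0, 0, 0, 0, 0, 0.15], [0, 0, 0, 0, 0, 0.1], [0, 0, 0, 0, 0, 0]]]'

```text
clock: 19.55
eef_pos: [545.3, -77.7, 56.8]
tool_rot: [3.14, -0.001, 0.225]
force: [-1.7, -3.6, 11.2]
width: 10.7
```

>>> apply_moves --series '[[[0, 0, 0, 0, 0, 0.15], [0, 0, 0, 0, 0, 0.15], [0, 0, 0, 0, 0, 0.15], [0, 0, 0, 0, 0, 0.1], [0, 0, 0, 0, 0, 0]]]'

```text
clock: 20.18
eef_pos: [545.3, -77.7, 56.8]
tool_rot: [3.14, -0.002, 0.168]
force: [-1.3, -3.7, 11.6]
width: 10.6
```

>>> apply_moves --series '[[[0, 0, 0, 0, 0, 0.15], [0, 0, 0, 0, 0, 0.15], [0, 0, 0, 0, 0, 0.15], [0, 0, 0, 0, 0, 0.1], [0, 0, 0, 0, 0, 0]]]'

```text
clock: 20.8
eef_pos: [545.3, -77.8, 56.8]
tool_rot: [3.14, -0.002, 0.11]
force: [-1.6, -4.1, 11.3]
width: 10.1
```

>>> apply_moves --series '[[[0, 0, 0, 0, 0, 0.15], [0, 0, 0, 0, 0, 0.15], [0, 0, 0, 0, 0, 0.15], [0, 0, 0, 0, 0, 0.1], [0, 0, 0, 0, 0, 0]]]'

```text
clock: 21.42
eef_pos: [545.4, -77.8, 56.8]
tool_rot: [3.14, -0.002, 0.053]
force: [-2.1, -3.3, 11.1]
width: 10.5
```

>>> apply_moves --series '[[[0, 0, 0, 0, 0, 0.15], [0, 0, 0, 0, 0, 0.15], [0, 0, 0, 0, 0, 0.15], [0, 0, 0, 0, 0, 0.1], [0, 0, 0, 0, 0, 0]]]'

```text
clock: 22.05
eef_pos: [545.4, -77.8, 56.8]
tool_rot: [3.14, -0.002, -0.005]
force: [-1.0, -3.7, 11.4]
width: 10.4
```

```bash
python3 r.py
```

```text
22.05 [545.4 -77.8  56.8] yaw -0.3 k 1.396 [-1.  -3.7 11.4] [-0.685  0.28   0.097] 10.4
```

>>> apply_moves --series '[[[0, 0, 0, 0, 0, 0.15], [0, 0, 0, 0, 0, 0.15], [0, 0, 0, 0, 0, 0.15], [0, 0, 0, 0, 0, 0.1], [0, 0, 0, 0, 0, 0]]]'

```text
clock: 22.68
eef_pos: [545.3, -77.7, 56.0]
tool_rot: [3.141, -0.002, -0.063]
force: [1.5, -4.4, 4.6]
width: 10.7
```

Force fell from 11.4 to 4.6 N and z dropped, so the knob is in the detent. I'll stop turning and follow it down.

>>> apply_moves --series '[[[0, 0, 0.02, 0, 0, 0], [0, 0, 0.02, 0, 0, 0], [0, 0, 0, 0, 0, 0], [0, 0, 0, 0, 0, 0], [0, 0, 0, 0, 0, 0]]]'

```text
clock: 23.3
eef_pos: [545.4, -77.7, 54.0]
tool_rot: [3.141, -0.002, -0.063]
force: [0.7, -5.7, 5.2]
width: 10.8
```

```bash
python3 r.py
```

```text
23.3 [545.4 -77.7  54. ] yaw -3.6 k 1.454 [ 0.7 -5.7  5.2] [-1.096 -0.454  0.066] 10.8
```

>>> apply_moves --series '[[[0, 0, 0.02, 0, 0, 0], [0, 0, 0, 0, 0, 0], [0, 0, 0, 0, 0, 0], [0, 0, 0, 0, 0, 0], [0, 0, 0, 0, 0, 0]]]'

```text
clock: 23.92
eef_pos: [545.4, -77.7, 53.2]
tool_rot: [3.141, -0.002, -0.063]
force: [1.0, -5.5, 7.5]
width: 10.6
```

>>> apply_moves --series '[[[0, 0, 0.02, 0, 0, 0], [0, 0, 0, 0, 0, 0], [0, 0, 0, 0, 0, 0], [0, 0, 0, 0, 0, 0], [0, 0, 0, 0, 0, 0]]]'

```text
clock: 24.55
eef_pos: [545.4, -77.8, 52.5]
tool_rot: [3.141, -0.002, -0.063]
force: [0.8, -5.0, 9.4]
width: 10.6
```

```bash
python3 r.py
```

```text
24.55 [545.4 -77.8  52.5] yaw -3.6 k 1.454 [ 0.8 -5.   9.4] [-1.038 -0.177  0.08 ] 10.6
```

>>> apply_moves --series '[[[0, 0, 0.02, 0, 0, 0], [0, 0, 0, 0, 0, 0], [0, 0, 0, 0, 0, 0], [0, 0, 0, 0, 0, 0], [0, 0, 0, 0, 0, 0]]]'

```text
clock: 25.18
eef_pos: [545.4, -77.9, 52.2]
tool_rot: [3.14, -0.002, -0.063]
force: [-1.7, -5.6, 17.5]
width: 10.4
```

>>> apply_moves --series '[[[0, 0, -0.02, 0, 0, 0], [0, 0, -0.01, 0, 0, 0], [0, 0, 0, 0, 0, 0], [0, 0, 0, 0, 0, 0], [0, 0, 0, 0, 0, 0]]]'

```text
clock: 25.8
eef_pos: [545.4, -77.7, 52.6]
tool_rot: [3.141, -0.002, -0.063]
force: [0.8, -4.9, 5.3]
width: 10.8
```

```bash
python3 r.py
```

```text
25.8 [545.4 -77.7  52.6] yaw -3.6 k 1.454 [ 0.8 -4.9  5.3] [-1.117 -0.339  0.061] 10.8
```

>>> apply_moves --series '[[[0, 0, 0, 0, 0, 0], [0, 0, 0, 0, 0, 0], [0, 0, 0, 0, 0, 0], [0, 0, 0, 0, 0, 0], [0, 0, 0, 0, 0, 0]]]' --claw -0.2

```text
clock: 26.42
eef_pos: [544.5, -76.9, 52.2]
tool_rot: [-3.141, 0.0, -0.063]
force: [0.2, 0.0, -0.7]
width: 34.2
```

>>> apply_moves --series '[[[0, 0, -0.1, 0, 0, 0], [0, 0, -0.4, 0, 0, 0], [0, 0, -0.6, 0, 0, 0], [0, 0, -0.6, 0, 0, 0], [0, 0, -0.3, 0, 0, 0]]]'

```text
clock: 27.05
eef_pos: [545.4, -77.1, 154.1]
tool_rot: [3.141, -0.003, -0.063]
force: [0.8, -0.1, -0.8]
width: 34.3
```

>>> apply_moves --series '[[[0, 0, 0, 0, 0, 0], [0, 0, 0, 0, 0, 0], [0, 0, 0, 0, 0, 0], [0, 0, 0, 0, 0, 0], [0, 0, 0, 0, 0, 0]]]'

```text
clock: 27.68
eef_pos: [544.4, -77.0, 151.9]
tool_rot: [-3.141, 0.001, -0.063]
force: [0.3, 0.9, -0.6]
width: 34.3
```

```bash
python3 r.py; python3 - <<'E'
from h import *
c=viewer.camera_info("wrist"); im=viewer.get_image("wrist"); k=2.5
x0,y0,x1,y1=200,110,440,330
cr=cv2.resize(im[y0:y1,x0:x1],None,fx=k,fy=k,interpolation=cv2.INTER_CUBIC)
K=1.454; yk=np.radians(-10.3)-K
for P,col in ((place(box(-22,22,-6,6,77),545.4,-77.7,yk),(0,255,0)),(place(box(-22,22,-6,6,82),545.4,-77.7,yk),(0,0,255)),(place(box(-30,30,-35,35,36),560,2.3,np.radians(-10.3)),(0,255,255)),(place(box(-11,11,-23,23,80),560,2.3,np.radians(-10.3)),(0,255,255))):
    cv2.polylines(cr,[((fproj(c,P)-[x0,y0])*k).round().astype(int)],True,col,1)
cv2.imwrite("pics/w5c.png",cr)
E
```

```text
27.68 [544.4 -77.  151.9] yaw -3.6 k 1.454 [ 0.3  0.9 -0.6] [-0.064  0.016  0.011] 34.3
```

View pics/w5c.png

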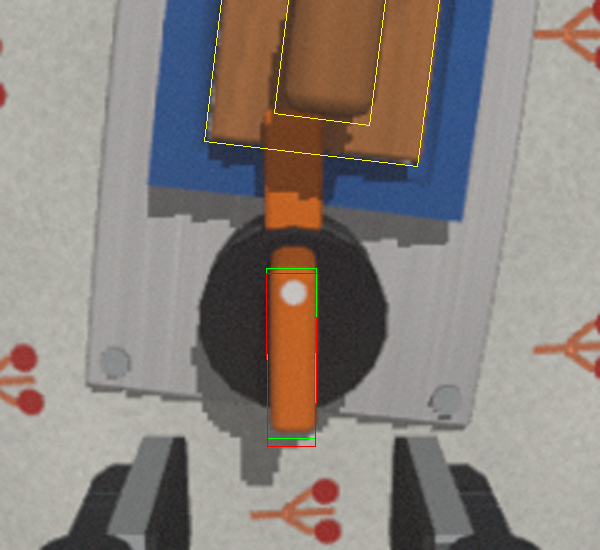

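```bash
python3 -c "
from cell import ctrl
print(ctrl.finish_job())"
```

```text
the job is handed in; nothing more can be done
None
```

I placed the teak block in the pocket and turned the knob clockwise until it dropped into its detent. I then let go and handed the job in at about 28 s. No verdict was reported.

- **Block:** it bottomed out at the height expected for the pocket floor, at about 14 N. The wrist view on the way to the knob showed it sitting square in the blue frame. The final picture, which showed only its knob-side half, agreed.
- **Turning:** I held about 9–11 N down while turning from 0.33 rad. The knob dropped at about 1.45 rad, where the downward force fell from 11.4 to 4.6 N, and I stopped turning there.
- **Seating the knob:** I followed it down until the force rose to 17.5 N at the stop. That last push was above the 8–15 N you gave as right, but below the 28 N limit. I then eased off to about 5 N and opened the gripper.
- **Last checks:** the tongue lies over the edge of the block and the gripper is clear with no force on it. I saw no contact with any other object, but I did not check their positions in a final picture.
- **Disagreements:** the camera overlays were about 2 mm off throughout. I judged the 5 mm drop from force and height readings, because the pictures were not precise enough to confirm it.

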